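# Clear a reject board off the test stand into the scrap tray

### The arm

A 7-joint arm with a two-finger parallel gripper is mounted at the origin on the work surface. World frame = base frame: x ahead of the robot, y to its left, z up, the work surface at z = 0. Lengths are in m, angles in rad, forces in N, time in s.
With the tool pointing down it reaches from about 0.35 to 0.9 m from the base axis. Payload 8.1 kg.
Tool frame: the origin (TCP) lies at the very end of the fingers, on their centre line; the grasp point (between the pads) lies 19 mm behind it; z points along the fingers, y is the direction in which the jaws open and shut (so a half turn about z gives the same grasp; the last joint's range is limited). The gripper opens to 92 mm and grips with 3 to 60 N. Pads are 19 mm wide; open, the fingers measure 130 mm over their backs; the gripper's body (75 mm by 190 mm) begins 47 mm behind the grasp point.
Start: joints at [-1.35, 0.434, 0.025, 1.573, -0.012, 1.134, -0.075], TCP at [0.199, 0.593, 0.227] pointing down, gripper open.
Joint ranges: [-2.62, 2.62], [-0.44, 2.09], [-1.27, 1.32], [0.08, 2.57], [-1.32, 4.46], [0.12, 2], [-2.74, 2.74]. Speed limits (rad/s): [2.22, 2.22, 3.01, 3.01, 3.14, 3.14, 3.14].

### API

Orientations are given as a rotation vector (axis times angle).
In Python, from cell import observe, get_image, sign_off gives the robot as it stands.
- The arm moves only by the tool arm_command, never from a script. Its argument "deltas" is a list of rows, each an object with "xyz": the shift along the tool's x, y, z in cm, a list of three; "turn": the turn about the tool's z in degrees; "jaw": the closure in counts, from 0 (fully open) to 255 (shut). A call has 1 to 5 rows; each row is the pose to reach, as a shift and turn from the pose measured when the call began, along the tool's axes at that moment; what a row does not reach only later rows make up. A row lasts 1/12 s, in which the tool goes at most 41.7 mm and 7.16 degrees, less where a joint would pass 70% of its speed; a pose out of reach is approached as far as the arm can. A call with a gripper value outside its range is refused whole. The fingers move at their own pace and stop on an object; "force" is the grip in N (left out, the last holds). Time passes only in rows, so rows that repeat a pose let the fingers close. It gives the time, the measured TCP pose, the force and the opening at its end, in the units of the state.
- observe(): the state, without advancing time (a new reading comes with each control period).
- get_image(name): name is "scene" or "side" or "wrist"; returns a dict with "frame" (420x560x3 uint8, red, green, blue), "depth" (420x560 float32, m along the optical axis (not along the pixel's ray), 0 where there is no reading), "camera_matrix" (3x3 intrinsics, pixels), "cam_to_world" (4x4, takes a point from camera to world coordinates). Camera axes: x right, y up, looking along -z (the intrinsics and any distortion apply to the point x, -y, -z); pixel columns grow to the right and rows downward; lengths in m; the calibration is good to about 2 mm. The wrist camera is an equidistant fisheye: a pixel r from the principal point sees the ray r / f radians off the axis. A picture is of the moment at which its call begins.
- sign_off(): hands the job in, once; it reports no verdict.
The state is a dict: "clock": time; "joints": joint angles; "dq": joint speeds; "joint_efforts": joint torques, N m; "position": TCP position; "ee_rot": TCP orientation; "force": force on the tool from outside, world axes, zero at the start; "ft_torque": the same for the moment, N m; "width": opening from 0.0 (shut) to 1.0 (fully open).
Only numpy, scipy, OpenCV 4.12 (cv2) and the standard library are available. Lean on these libraries where they do the work, as an engineer would, in place of code of your own. Each camera call takes 0.05 s, during which the arm holds its last target.

### The job

First slide the scrap tray up gently until it stands squarely against the front of the test stand, below its lip. Then clear the reject board: keep it in the stand's channel, slide it forward off the bed with light fingertip pressure and over the lip, so that it drops into the tray. Do not press hard on the board or ram the tray, and leave the solder spool, terminal block and screwdriver where they are.

Things in the scene. Friction and masses are not known exactly. Their poses are not given: they have to be found in the camera images.
- stand: Fixed aluminium test stand with a straight channel on top. Origin at table level, +x is the way out (front), z up. Block spans x -67 to +75 mm, 90 mm wide. Channel bed: flat, 90 mm above the table, 66 mm wide between black side rails (full length, tops at 102 mm). A black back stop (face at x = -55 mm, top at 102 mm) closes its rear. Rigid: 1 mm of over-travel costs tens of N.
- stand_lip (a point): Middle of the top of the stand's front lip; axes as the stand's (x points out over the tray). From 30 mm behind it the smooth metal bed ramps up 6 mm to this lip, 96 mm above the table; in front of it the face drops straight to the table. A board slides on the bed with 0.25 to 0.35 of the force pressing on it.
- board_center (a point): Centre (half-way up) of the reject: a green circuit board on an aluminium plate, 70 (x) by 60 (y) by 8 mm, about 0.09 kg, flat on top (98 mm above the table), lying in the channel along the stand's axes, rear edge 1 to 8 mm from the back stop: no room for a finger behind or beside it. Fingertip force over 30 N damages it.
- reject: The same board; origin under its centre. A fingertip pressed on it with 6 to 15 N carries it by friction. As its nose climbs the ramp it tilts, and its top rises a few mm under the finger. Let go with its centre past the lip, it tips off by itself.
- tray_face (a point): Middle (30 mm above the table) of the outer side of the scrap tray's wall that faces the stand; x points away from the stand into the tray, z up. At first it is 35 to 100 mm clear of the stand's front and up to 0.2 rad askew. Pushed at mid-width, the tray squares itself against the stand.
- tray: The same scrap tray, a loose open steel box 150 (x) by 190 (y) by 60 mm high, walls and floor 4 mm, 0.4 to 0.8 kg; origin under its centre, axes as its face's. Sliding it takes 2 to 6 N; it must not press on the stand with more than 30 N.
- spool: Bystander: solder spool 64 mm across, 40 mm high, standing beside the stand; origin under its centre.
- terminal: Bystander: blue terminal block 50 x 16 x 24 mm on the table behind the stand; origin under its centre.
- driver: Bystander: screwdriver 170 mm long lying beside the stand on the robot's side; origin near its middle.

How it is judged:
On the way, in this order (a step that is already met when the one before it is completed fails the run):
1. the scrap tray stands squarely against the stand's front, gap under 7 mm (x of tray_face in the frame of stand between 0.07 and 0.082 m and y of tray_face in the frame of stand between -0.06 and 0.06 m and angle between the x axis of tray_face and the x axis of stand, either way round below 0.1 rad), for 0.2 s.
2. the board has been slid forward along the channel, still lying in it, its nose over the lip (x of board_center in the frame of stand between 0.042 and 0.09 m and y of board_center in the frame of stand between -0.01 and 0.01 m and z of board_center in the frame of stand between 0.088 and 0.108 m), for 0.1 s.
At the end, for the whole second after the job is handed in: The board lies at rest inside the scrap tray, its centre between the walls and below the rim, and the tray still stands squarely (within 0.1 rad) against the front of the stand with a gap under 12 mm (x of board_center in the frame of tray_face between 0.003 and 0.147 m and y of board_center in the frame of tray_face between -0.092 and 0.092 m and z of board_center in the frame of tray_face below 0.025 m and x of tray_face in the frame of stand between 0.07 and 0.087 m and y of tray_face in the frame of stand between -0.06 and 0.06 m and angle between the x axis of tray_face and the x axis of stand, either way round below 0.1 rad and linear speed of each of reject, tray below 0.02 m/s); the robot touches nothing.
It fails at once if the board is pressed by the robot with more than 30 N (contact force between any of the fingers, the arm and reject above 30 N).
It fails at once if the tray is driven against the stand with more than 30 N (contact force between tray and stand above 30 N).
It fails at once if a bystander is moved more than 15 mm (distance of any of spool, terminal, driver from where it was at the start of the episode above 0.015 m).
It also fails if it takes over 69 s, if anything falls off the work surface, if the arm or the gripper's body presses on something with over 40 N, if the wrist force passes 120 N, or if a joint passes its speed limit or range.

## Working session

There is one attempt and no reset: what is moved stays moved. The work goes in short steps, Python scripts to look and compute and a tool call to move; the robot and the scene stay as the last step left them, time stands still between calls to the robot, and variables do not carry over. Pictures are saved under pics/ and viewed, and the job is handed in when it is done.

Besides the shell and the picture viewer there is one more tool, called after "Request:" as a command line: name --argument value ..., lists and objects as JSON in quotes. arm_command: Moves the arm, as the interface text tells. Its arguments: {"type":"object","properties":{"deltas":{"type":"array","items":{"type":"object","properties":{"xyz":{"type":"array","items":{"type":"number"}},"turn":{"type":"number"},"jaw":{"type":"number"}}}},"force":{"type":"number"}},"required":["deltas"]}

```bash
mkdir -p pics
cat > h.py <<'E'
import numpy as np,cv2
from cell import observe,get_image
def snap(n,tag):
    d=get_image(n); cv2.imwrite(f'pics/{tag}_{n}.png',d['frame'][:,:,::-1]); np.savez(f'pics/{tag}_{n}.npz',**d); return d
def pts(d):
    K=d['camera_matrix'];D=d['depth'];v,u=np.mgrid[:D.shape[0],:D.shape[1]]
    x=(u-K[0,2])/K[0,0]*D;y=(v-K[1,2])/K[1,1]*D
    P=np.stack([x,-y,-D,np.ones_like(D)],-1)@np.array(d['cam_to_world']).T
    P[D==0]=np.nan
    return P[...,:3]
E
python3 - <<'E'
from h import *
for n in ['scene','side','wrist']: d=snap(n,'a'); print(n,d['camera_matrix'].round(1).tolist(),np.round(d['cam_to_world'],3).tolist())
print(observe())
E
```

```text
scene [[449.1, 0.0, 279.5], [0.0, 449.1, 206.2], [0.0, 0.0, 1.0]] [[0.097, -0.766, 0.636, 1.07], [0.995, 0.068, -0.071, 0.045], [0.011, 0.64, 0.769, 0.685], [0.0, 0.0, 0.0, 1.0]]
side [[404.2, 0.0, 281.7], [0.0, 404.2, 214.5], [0.0, 0.0, 1.0]] [[0.986, 0.132, -0.098, 0.488], [-0.164, 0.767, -0.62, -0.375], [-0.007, 0.628, 0.778, 0.693], [0.0, 0.0, 0.0, 1.0]]
wrist [[325.2, 0.0, 276.3], [0.0, 325.2, 206.8], [0.0, 0.0, 1.0]] [[0.318, -0.903, -0.289, 0.12], [0.948, 0.302, 0.099, 0.618], [-0.002, -0.305, 0.952, 0.385], [0.0, 0.0, 0.0, 1.0]]
{'clock': 0.15, 'joints': array([-1.34962381,  0.43507698,  0.02501416,  1.57387668, -0.01160139,
        1.13398951, -0.07506588]), 'dq': array([ 0.0004256 , -0.00220689,  0.0008224 , -0.00180924,  0.00080097,
        0.00067574, -0.00038464]), 'joint_efforts': array([ 3.19125225e-03, -6.68252635e+01,  9.86630134e-01, -3.14692032e+01,
       -6.04135450e-02,  3.94157600e-02,  8.03026774e-05]), 'position': array([0.19878568, 0.59214343, 0.2261214 ]), 'ee_rot': array([-5.06461566e-01, -3.10042992e+00,  1.89039342e-03]), 'force': array([ 0.237832  , -0.16857319,  0.20473302]), 'ft_torque': array([-0.01446052,  0.02543738, -0.00718338]), 'width': 1.0013948232716403}
```

View pics/a_scene.png

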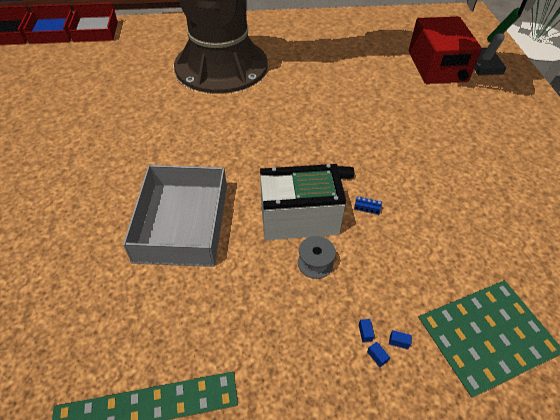

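View pics/a_side.png

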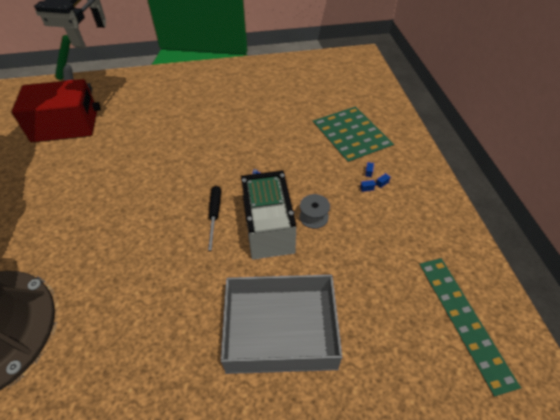

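Run:
```python
from h import *
for n in ['scene','side']:
    d=dict(np.load(f'pics/a_{n}.npz'));P=pts(d);f=d['frame'];h=cv2.cvtColor(f,cv2.COLOR_RGB2HSV)
    print(n,np.nanpercentile(P[...,2],[1,5,50]).round(4))
    def rep(nm,m):
        m=cv2.morphologyEx(m.astype(np.uint8),cv2.MORPH_OPEN,np.ones((3,3)))
        k,l,s,c=cv2.connectedComponentsWithStats(m)
        for i in range(1,k):
            if s[i,4]<80: continue
            mm=(l==i);q=P[mm];q=q[~np.isnan(q[:,0])]
            if len(q)<50: continue
            r=cv2.minAreaRect((q[:,:2]*1000).astype(np.float32))
            print(nm,s[i].tolist(),'med',np.median(q,0).round(4),'rect',np.round(r[0],1),np.round(r[1],1),round(r[2],1))
    z=P[...,2]
    rep('green',(h[...,0]>40)&(h[...,0]<90)&(h[...,1]>80)&(z>.08)&(z<.12))
    rep('rail+board z.09-.11',(z>.085)&(z<.11))
    rep('railtop',(z>.0995)&(z<.106))
    rep('rim',(z>.053)&(z<.066))
    rep('low',(z>.012)&(z<.05))
```

```text
scene [-0.3946 -0.0034 -0.0007]
green [319, 174, 16, 18, 108] med [0.5308 0.1935 0.097 ] rect [537.4 189.6] [43.  22.2] 7.6
green [293, 176, 15, 18, 119] med [0.5402 0.1347 0.0969] rect [536.1 140.2] [21.8 43.9] 89.4
green [300, 193, 32, 5, 109] med [0.5646 0.1634 0.0969] rect [564.6 164.2] [54.4 10.5] 86.1
rail+board z.09-.11 [416, 17, 66, 38, 1809] med [0.0687 0.5729 0.0984] rect [ 52.2 578.2] [163.3 120.2] 0.1
rail+board z.09-.11 [492, 29, 12, 12, 108] med [0.0721 0.7021 0.0954] rect [ 67.2 701.8] [38.9 17. ] 25.2
rail+board z.09-.11 [188, 31, 60, 21, 550] med [0.0655 0.0013 0.0996] rect [45.9  1.3] [ 66.2 146.2] 2.0
rail+board z.09-.11 [260, 164, 86, 48, 3471] med [0.5426 0.1415 0.0969] rect [539.3 142.3] [142.9  93.4] 89.8
railtop [260, 167, 27, 7, 116] med [0.5012 0.0952 0.1011] rect [501.   95.8] [47.8 13.7] 88.6
railtop [334, 174, 9, 15, 85] med [0.539  0.2078 0.1011] rect [538.4 207.3] [11.5 36.3] 89.6
railtop [316, 196, 22, 7, 109] med [0.5782 0.1807 0.101 ] rect [578.5 180.9] [37.7 12.5] 88.5
railtop [288, 198, 27, 7, 136] med [0.5785 0.1351 0.1011] rect [578.6 137. ] [45.
[... 3660 characters left out ...]
231] rect [431.5 223.5] [87.8 24.8] 82.0
low [300, 194, 30, 27, 633] med [0.6407 0.1541 0.04  ] rect [641.9 158.2] [63.2 61.5] 77.8
low [250, 240, 46, 17, 478] med [0.5395 0.0712 0.0314] rect [539.1  71.6] [ 9.9 90.2] 85.6
low [0, 278, 46, 104, 2060] med [ 0.0813 -0.0183  0.0196] rect [81.7 -3.7] [ 53.4 193.3] 0.9
low [228, 279, 104, 24, 1078] med [ 0.54   -0.0135  0.032 ] rect [536.  -28.9] [ 42.  183.6] 80.4
low [330, 304, 7, 36, 111] med [ 0.6183 -0.0985  0.0307] rect [618.4 -97.9] [75.4  0.7] 82.5
low [224, 325, 5, 34, 106] med [ 0.4338 -0.1047  0.0315] rect [ 434.1 -102.8] [67.2  0.8] 82.5
low [223, 360, 118, 12, 907] med [ 0.5179 -0.1572  0.0315] rect [ 518.4 -157.4] [  2.4 188.6] 82.2
```

The stand has its front face at y=0.071 and its centreline at x=0.539, with the way out along -y. The tray's far wall is centred at about (0.518,-0.157) and it is about 7.8° askew. I'll push it with both open fingers, tool y along world x.

```bash
cat >> h.py <<'E'
from scipy.spatial.transform import Rotation as R
def to(p,head=None):
    s=observe();M=R.from_rotvec(s['ee_rot']).as_matrix()
    d=M.T@(np.array(p)-s['position'])*100
    h=np.degrees(np.arctan2(M[1,1],M[0,1]))
    print('t',round(s['clock'],2),'pos',s['position'].round(4),'F',s['force'].round(1),'yhead',h.round(2),'tilt',np.degrees(np.arccos(-M[2,2])).round(2),'w',round(s['width'],3))
    print('delta cm',d.round(2),'turn',None if head is None else round((h-head+180)%360-180,2))
E
python3 -c "
from h import *
for p in [(.48,.3,.24),(.52,0,.24),(.52,-.215,.2)]: to(p,0)"
```

```text
t 0.15 pos [0.1988 0.5921 0.2261] F [ 0.2 -0.2  0.2] yhead 71.45 tilt 0.07 w 1.001
delta cm [-35.96 -18.75  -1.36] turn 71.45
t 0.15 pos [0.1988 0.5921 0.2261] F [ 0.2 -0.2  0.2] yhead 71.45 tilt 0.07 w 1.001
delta cm [-49.29 -45.92  -1.33] turn 71.45
t 0.15 pos [0.1988 0.5921 0.2261] F [ 0.2 -0.2  0.2] yhead 71.45 tilt 0.07 w 1.001
delta cm [-56.14 -66.29   2.7 ] turn 71.45
```

Request:
arm_command --deltas '[{"xyz": [-3,-2,-0.3],"turn": 5,"jaw": 0},{"xyz": [-6,-4,-0.6],"turn": 11,"jaw": 0},{"xyz": [-9,-6,-1],"turn": 17,"jaw": 0},{"xyz": [-12,-8,-1.3],"turn": 23,"jaw": 0},{"xyz": [-15,-10,-1.3],"turn": 29,"jaw": 0}]'

```text
clock: 0.57
position: [0.31, 0.4483, 0.2397]
ee_rot: [1.274, 2.872, -0.001]
force: [0.0, 0.3, -0.6]
width: 1.002
```

```bash
python3 -c "
from h import *
for p in [(.48,.3,.24),(.52,0,.24),(.52,-.215,.2)]: to(p,0)"
```

```text
t 0.57 pos [0.31   0.4483 0.2397] F [ 0.   0.3 -0.6] yhead 42.15 tilt 0.03 w 1.002
delta cm [-2.24e+01  2.65e+00 -2.00e-02] turn 42.15
t 0.57 pos [0.31   0.4483 0.2397] F [ 0.   0.3 -0.6] yhead 42.15 tilt 0.03 w 1.002
delta cm [-4.733e+01 -1.452e+01 -1.000e-02] turn 42.15
t 0.57 pos [0.31   0.4483 0.2397] F [ 0.   0.3 -0.6] yhead 42.15 tilt 0.03 w 1.002
delta cm [-63.26 -28.95   4.  ] turn 42.15
```

Request:
arm_command --deltas '[{"xyz": [-4,0,0],"turn": 6,"jaw": 0},{"xyz": [-8,0,0],"turn": 12,"jaw": 0},{"xyz": [-12,-1,0],"turn": 18,"jaw": 0},{"xyz": [-16,-2,0],"turn": 24,"jaw": 0},{"xyz": [-20,-3,0],"turn": 30,"jaw": 0}]'

```text
clock: 0.98
position: [0.4225, 0.2779, 0.2397]
ee_rot: [1.98, 2.439, -0.001]
force: [0.6, 0.6, -0.1]
width: 0.999
```

```bash
python3 -c "
from h import *
for p in [(.52,0,.24),(.52,-.215,.2)]: to(p,0)"
```

```text
t 0.98 pos [0.4225 0.2779 0.2397] F [ 0.6  0.6 -0.1] yhead 11.86 tilt 0.04 w 0.999
delta cm [-2.92e+01  3.83e+00 -2.00e-02] turn 11.86
t 0.98 pos [0.4225 0.2779 0.2397] F [ 0.6  0.6 -0.1] yhead 11.86 tilt 0.04 w 0.999
delta cm [-50.24  -0.59   4.  ] turn 11.86
```

Request:
arm_command --deltas '[{"xyz": [-4,0,0],"turn": 4,"jaw": 0},{"xyz": [-8,0.5,0],"turn": 8,"jaw": 0},{"xyz": [-12,1,0],"turn": 11.9,"jaw": 0},{"xyz": [-16,1.5,0],"turn": 11.9,"jaw": 0},{"xyz": [-20,1.5,0],"turn": 11.9,"jaw": 0}]'

```text
clock: 1.4
position: [0.479, 0.0835, 0.2399]
ee_rot: [2.222, 2.22, 0.0]
force: [0.2, 0.2, -0.3]
width: 1.003
```

```bash
python3 -c "
from h import *
for p in [(.52,-.215,.2)]: to(p,0)"
```

```text
t 1.4 pos [0.479  0.0835 0.2399] F [ 0.2  0.2 -0.3] yhead -0.05 tilt 0.04 w 1.003
delta cm [-29.85   4.13   4.  ] turn -0.05
```

Request:
arm_command --deltas '[{"xyz": [-4,0.8,0],"turn": 0,"jaw": 0},{"xyz": [-8,1.6,0],"turn": 0,"jaw": 0},{"xyz": [-12,2.4,0],"turn": 0,"jaw": 0},{"xyz": [-16,3.2,0],"turn": 0,"jaw": 0},{"xyz": [-20,4,0],"turn": 0,"jaw": 0}]'

```text
clock: 1.82
position: [0.5187, -0.1184, 0.24]
ee_rot: [2.222, 2.22, 0.0]
force: [1.3, -0.0, 0.1]
width: 0.999
```

Request:
arm_command --deltas '[{"xyz": [-4,0.2,0],"turn": 0,"jaw": 0},{"xyz": [-8,0.4,0],"turn": 0,"jaw": 0},{"xyz": [-10.2,0.4,2],"turn": 0,"jaw": 0},{"xyz": [-10.2,0.4,6],"turn": 0,"jaw": 0},{"xyz": [-10.2,0.4,10],"turn": 0,"jaw": 0}]'

```text
clock: 2.23
position: [0.5231, -0.2233, 0.1399]
ee_rot: [2.223, 2.214, 0.002]
force: [0.7, 1.2, -1.2]
width: 0.999
```

```bash
python3 -c "
from h import *
to((.525,-.215,.022),0);snap('side','b')"
```

```text
t 2.23 pos [ 0.5231 -0.2233  0.1399] F [ 0.7  1.2 -1.2] yhead -0.24 tilt 0.25 w 0.999
delta cm [ 0.85  0.14 11.79] turn -0.24
```

View pics/b_side.png

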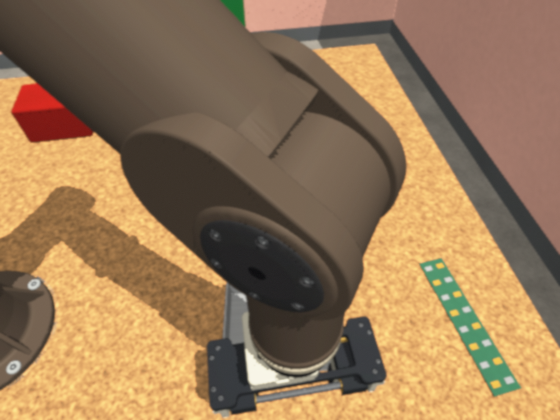

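The gripper sits beyond the tray's far wall (columns 210-385, rows 320-410), ready to go down.

Request:
arm_command --deltas '[{"xyz": [0.5,0.1,3],"turn": 0,"jaw": 0},{"xyz": [0.5,0.1,6],"turn": 0,"jaw": 0},{"xyz": [0.5,0.1,9],"turn": 0,"jaw": 0},{"xyz": [0.5,0.1,11.5],"turn": -0.2,"jaw": 0},{"xyz": [0.5,0.1,11.5],"turn": -0.2,"jaw": 0}]'

```text
clock: 2.7
position: [0.5165, -0.2126, 0.0134]
ee_rot: [-2.209, -2.215, 0.011]
force: [-0.8, 0.1, 0.2]
width: 1.003
```

Request:
arm_command --deltas '[{"xyz": [0.5,0,0],"turn": 0,"jaw": 0},{"xyz": [1,0,0],"turn": 0,"jaw": 0},{"xyz": [1.5,0,0],"turn": 0,"jaw": 0},{"xyz": [2,0,0],"turn": 0,"jaw": 0},{"xyz": [2.5,0,0],"turn": 0,"jaw": 0}]'

```text
clock: 3.12
position: [0.5173, -0.1868, 0.0148]
ee_rot: [-2.209, -2.217, 0.009]
force: [-0.8, -0.2, -0.7]
width: 0.997
```

Request:
arm_command --deltas '[{"xyz": [0.4,0,0],"turn": 0,"jaw": 0},{"xyz": [0.8,0,0],"turn": 0,"jaw": 0},{"xyz": [1.2,0,0],"turn": 0,"jaw": 0},{"xyz": [1.6,0,0],"turn": 0,"jaw": 0},{"xyz": [2.0,0,0],"turn": 0,"jaw": 0}]'

```text
clock: 3.53
position: [0.518, -0.1677, 0.0153]
ee_rot: [-2.212, -2.217, 0.009]
force: [1.2, -4.4, 1.4]
width: 0.994
```

Request:
arm_command --deltas '[{"xyz": [0.4,0,0],"turn": 0,"jaw": 0},{"xyz": [0.8,0,0],"turn": 0,"jaw": 0},{"xyz": [1.2,0,0],"turn": 0,"jaw": 0},{"xyz": [1.6,0,0],"turn": 0,"jaw": 0},{"xyz": [2.0,0,0],"turn": 0,"jaw": 0}]'

```text
clock: 3.95
position: [0.5181, -0.1475, 0.0154]
ee_rot: [-2.213, -2.217, 0.009]
force: [1.9, -3.7, 1.1]
width: 0.999
```

```bash
cat > m.py <<'E'
from h import *
import sys
to((.525,-.1,.022),0)
for n in ['side','scene']:
    d=snap(n,sys.argv[1]);P=pts(d);z=P[...,2];hh=cv2.cvtColor(d['frame'],cv2.COLOR_RGB2HSV)
    for nm,lo,hi in (('rim',.054,.064),('wall',.012,.05)):
        m=((z>lo)&(z<hi)&(hh[...,1]<60)&(P[...,0]>.38)&(P[...,0]<.7)&(P[...,1]>-.3)&(P[...,1]<.1)).astype(np.uint8)
        k,l,s,c=cv2.connectedComponentsWithStats(m)
        for i in range(1,k):
            if s[i,4]<40: continue
            q=P[l==i];r=cv2.minAreaRect((q[:,:2]*1000).astype(np.float32))
            print(n,nm,s[i].tolist(),np.round(r[0],1),np.round(r[1],1),round(r[2],1),'ymax',np.percentile(q[:,1],98).round(4))
E
python3 m.py c
```

```text
t 3.95 pos [ 0.5181 -0.1475  0.0154] F [ 1.9 -3.7  1.1] yhead 0.11 tilt 0.6 w 0.999
delta cm [ 4.75  0.69 -0.65] turn 0.11
side rim [217, 272, 12, 52, 140] [429.4 -31.4] [98.  19.3] 77.6 ymax 0.0142
side rim [320, 273, 10, 34, 90] [613.3 -48.9] [66.2  4.1] 88.2 ymax -0.0186
side rim [298, 340, 13, 7, 45] [ 558.3 -137.9] [10.8 18.4] 85.0 ymax -0.1334
side wall [219, 276, 22, 48, 251] [432.4 -25.5] [95.8 33.9] 66.6 ymax 0.0134
side wall [318, 278, 9, 30, 107] [611.6 -43.5] [65.  1.] 88.7 ymax -0.0127
scene rim [143, 161, 89, 85, 691] [519.3 -59.3] [149.8 193. ] 88.7 ymax 0.0156
scene rim [264, 219, 16, 4, 56] [584.   85.6] [ 3.8 26.7] 2.7 ymax 0.0989
scene wall [153, 165, 76, 45, 1058] [438.7 -76.2] [ 73.6 164.3] 29.0 ymax 0.0083
scene wall [231, 169, 2, 33, 47] [473.1  16.5] [ 0.3 83. ] 88.8 ymax 0.0173
scene wall [144, 203, 89, 56, 1111] [594.8 -34.4] [ 89.7 185.8] 35.2 ymax 0.0145
scene wall [263, 216, 17, 21, 209] [579.3  80.9] [37.5 18.2] 52.5 ymax 0.0992
scene wall [146, 231, 8, 11, 59] [ 579.6 -131.9] [ 1.1 45. ] 88.8 ymax -0.1311
scene wall [134, 232, 10, 7, 52] [ 581.2 -147.7] [ 3.8 15.6] 2.5 ymax -0.1409
```

View pics/c_scene.png

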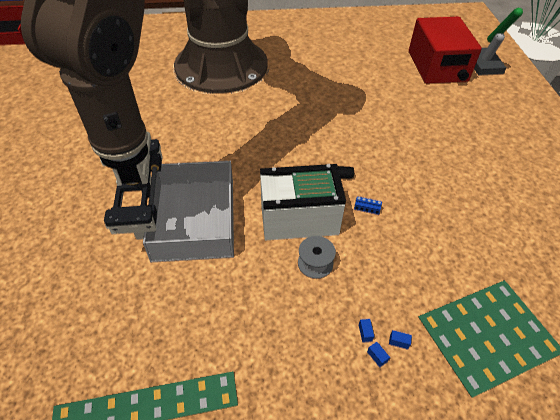

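The tray has squared up to the fingers (face at y≈0.0165, about 1° askew), which leaves a gap of about 54 mm. I'll carry on gently.

Request:
arm_command --deltas '[{"xyz": [0.4,0,0],"turn": 0,"jaw": 0},{"xyz": [0.8,0,0],"turn": 0,"jaw": 0},{"xyz": [1.2,0,0],"turn": 0,"jaw": 0},{"xyz": [1.6,0,0],"turn": 0,"jaw": 0},{"xyz": [2.0,0,0],"turn": 0,"jaw": 0}]'

```text
clock: 4.47
position: [0.5174, -0.1261, 0.0152]
ee_rot: [-2.21, -2.218, 0.009]
force: [-0.1, -4.6, -0.3]
width: 1.001
```

Request:
arm_command --deltas '[{"xyz": [0.4,0,0],"turn": 0,"jaw": 0},{"xyz": [0.8,0,0],"turn": 0,"jaw": 0},{"xyz": [1.2,0,0],"turn": 0,"jaw": 0},{"xyz": [1.6,0,0],"turn": 0,"jaw": 0},{"xyz": [2.0,0,0],"turn": 0,"jaw": 0}]'

```text
clock: 4.88
position: [0.5172, -0.1056, 0.0152]
ee_rot: [-2.21, -2.218, 0.009]
force: [-0.1, -4.0, 0.3]
width: 0.998
```

```bash
python3 m.py d
```

```text
t 4.88 pos [ 0.5172 -0.1056  0.0152] F [-0.1 -4.   0.3] yhead 0.21 tilt 0.71 w 0.998
delta cm [ 0.56  0.77 -0.68] turn 0.21
side rim [310, 244, 13, 40, 101] [610.3   6.5] [ 4.2 86.5] 0.0 ymax 0.0465
side rim [213, 253, 28, 46, 160] [431.5  18.5] [98.3 44.1] 59.8 ymax 0.0532
side wall [309, 247, 11, 37, 123] [608.5  11.1] [ 1.2 80.7] 0.3 ymax 0.0495
side wall [215, 256, 28, 43, 345] [433.8  23.3] [91.8 41.9] 57.3 ymax 0.0518
side wall [249, 327, 55, 11, 171] [518.6 -95.7] [11.8 92.6] 83.4 ymax -0.0947
scene rim [169, 158, 87, 86, 644] [517.4 -18.8] [191.9 149.1] 0.1 ymax 0.0554
scene rim [264, 218, 16, 5, 59] [583.6  85.6] [ 4.2 26.6] 0.3 ymax 0.0988
scene wall [179, 163, 70, 18, 906] [425.6 -19.4] [  7.  142.1] 0.5 ymax 0.049
scene wall [263, 217, 17, 20, 207] [577.6  79.5] [38.8 19.6] 48.0 ymax 0.0992
scene wall [158, 230, 11, 7, 58] [ 580.9 -105.7] [17.1  4.5] 82.0 ymax -0.0977
scene wall [172, 230, 5, 10, 42] [578.6 -89.8] [40.5  0.9] 0.5 ymax -0.0894
scene wall [170, 237, 87, 20, 1057] [611.8 -18.3] [  5.1 148.8] 0.4 ymax 0.0534
```

Request:
arm_command --deltas '[{"xyz": [0.2,0,0],"turn": 0,"jaw": 0},{"xyz": [0.4,0,0],"turn": 0,"jaw": 0},{"xyz": [0.6,0,0],"turn": 0,"jaw": 0},{"xyz": [0.8,0,0],"turn": 0,"jaw": 0},{"xyz": [1.0,0,0],"turn": 0,"jaw": 0}]'

```text
clock: 5.4
position: [0.5171, -0.0946, 0.0152]
ee_rot: [-2.208, -2.218, 0.009]
force: [0.2, -3.6, -0.7]
width: 1.001
```

Request:
arm_command --deltas '[{"xyz": [0.05,0,0],"turn": 0,"jaw": 0},{"xyz": [0.1,0,0],"turn": 0,"jaw": 0},{"xyz": [0.15,0,0],"turn": 0,"jaw": 0},{"xyz": [0.2,0,0],"turn": 0,"jaw": 0}]'

```text
clock: 5.73
position: [0.5171, -0.0926, 0.0152]
ee_rot: [-2.208, -2.218, 0.009]
force: [0.4, -4.7, -0.7]
width: 1.001
```

```bash
python3 m.py e
```

```text
t 5.73 pos [ 0.5171 -0.0926  0.0152] F [ 0.4 -4.7 -0.7] yhead 0.26 tilt 0.75 w 1.001
delta cm [-0.74  0.78 -0.69] turn 0.26
side rim [308, 237, 13, 40, 105] [610.2  21.8] [ 4.5 88. ] 0.6 ymax 0.0643
side rim [212, 248, 28, 44, 152] [430.3  32.6] [98.6 45. ] 60.3 ymax 0.0656
side wall [307, 241, 11, 37, 129] [607.9  25.6] [ 2.3 79. ] 1.1 ymax 0.0642
side wall [215, 251, 27, 41, 338] [433.8  36.5] [91.7 41.2] 57.3 ymax 0.0646
side wall [248, 319, 54, 12, 180] [518.1 -82.9] [ 8.8 92.3] 85.6 ymax -0.0817
scene rim [176, 158, 87, 85, 645] [517.6  -6.8] [191.9 149. ] 0.2 ymax 0.0673
scene rim [264, 218, 16, 5, 53] [583.8  85.6] [26.7  3.1] 87.3 ymax 0.0989
scene wall [186, 162, 70, 20, 894] [426.6  -2.1] [144.6  36.3] 76.2 ymax 0.0628
scene wall [263, 217, 17, 20, 206] [579.5  80.5] [36.8 18.6] 52.2 ymax 0.0992
scene wall [165, 230, 11, 7, 58] [580.5 -93.6] [17.8  3.9] 88.9 ymax -0.0857
scene wall [177, 237, 87, 20, 1063] [611.6  -6.3] [  4.7 148.7] 0.2 ymax 0.0647
```

View pics/e_scene.png

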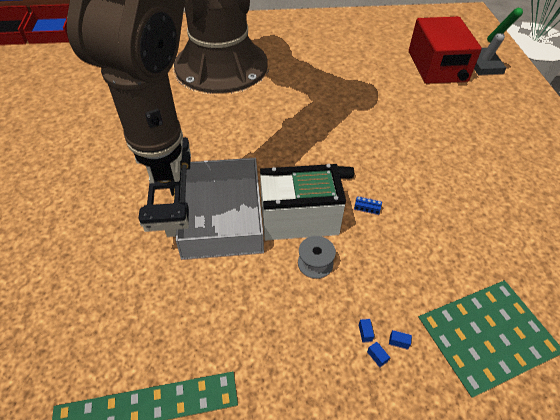

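Request:
arm_command --deltas '[{"xyz": [0.03,0,0],"turn": 0,"jaw": 0},{"xyz": [0.06,0,0],"turn": 0,"jaw": 0},{"xyz": [0.1,0,0],"turn": 0,"jaw": 0}]'

```text
clock: 6.08
position: [0.517, -0.0916, 0.0152]
ee_rot: [-2.208, -2.218, 0.009]
force: [0.3, -4.3, 0.4]
width: 0.998
```

Request:
arm_command --deltas '[{"xyz": [0.02,0,0],"turn": 0,"jaw": 0},{"xyz": [0.04,0,0],"turn": 0,"jaw": 0},{"xyz": [0.06,0,0],"turn": 0,"jaw": 0}]'

```text
clock: 6.33
position: [0.517, -0.091, 0.0152]
ee_rot: [-2.208, -2.218, 0.009]
force: [0.4, -3.7, -1.2]
width: 0.997
```

Request:
arm_command --deltas '[{"xyz": [0.02,0,0],"turn": 0,"jaw": 0},{"xyz": [0.04,0,0],"turn": 0,"jaw": 0}]'

```text
clock: 6.5
position: [0.517, -0.0905, 0.0152]
ee_rot: [-2.208, -2.218, 0.009]
force: [-0.3, -3.5, 0.4]
width: 1.0
```

Request:
arm_command --deltas '[{"xyz": [0.02,0,0],"turn": 0,"jaw": 0},{"xyz": [0.04,0,0],"turn": 0,"jaw": 0}]'

```text
clock: 6.67
position: [0.517, -0.0901, 0.0152]
ee_rot: [-2.208, -2.218, 0.009]
force: [-0.3, -4.0, -0.7]
width: 1.001
```

Request:
arm_command --deltas '[{"xyz": [0.02,0,0],"turn": 0,"jaw": 0},{"xyz": [0.04,0,0],"turn": 0,"jaw": 0}]'

```text
clock: 6.83
position: [0.517, -0.0897, 0.0152]
ee_rot: [-2.208, -2.218, 0.009]
force: [0.2, -3.5, -0.1]
width: 1.002
```

```bash
python3 m.py f
```

```text
t 6.83 pos [ 0.517  -0.0897  0.0152] F [ 0.2 -3.5 -0.1] yhead 0.26 tilt 0.76 w 1.002
delta cm [-1.03  0.78 -0.7 ] turn 0.26
side rim [307, 236, 14, 39, 102] [609.7  25. ] [ 5.3 87.2] 1.5 ymax 0.0672
side rim [212, 246, 28, 44, 152] [448.3  25.3] [87.1 51.3] 89.2 ymax 0.0688
side wall [306, 239, 11, 37, 126] [608.3  30.4] [ 3.2 75.3] 2.5 ymax 0.0673
side wall [215, 250, 27, 40, 332] [434.   41.3] [89.8 41.5] 56.3 ymax 0.0676
side wall [248, 317, 54, 12, 181] [518.5 -79.9] [11.5 92.1] 83.6 ymax -0.0786
scene rim [192, 158, 67, 21, 217] [429.6  14.5] [137.9  49.8] 67.5 ymax 0.0697
scene rim [177, 180, 103, 63, 497] [582.8  20.7] [105.3 194.1] 35.8 ymax 0.0935
scene wall [188, 161, 69, 20, 890] [426.2  -1.2] [139.8  23.2] 82.6 ymax 0.0651
scene wall [178, 223, 102, 34, 1235] [608.5  12.7] [ 30.1 179.8] 10.7 ymax 0.0957
scene wall [167, 230, 11, 6, 62] [580.7 -91.1] [18.3  3.8] 88.9 ymax -0.0826
```

Request:
arm_command --deltas '[{"xyz": [0.02,0,0],"turn": 0,"jaw": 0},{"xyz": [0.04,0,0],"turn": 0,"jaw": 0}]'

```text
clock: 7.1
position: [0.517, -0.0893, 0.0152]
ee_rot: [-2.208, -2.218, 0.009]
force: [-0.7, -4.1, -1.5]
width: 1.004
```

Request:
arm_command --deltas '[{"xyz": [0.02,0,0],"turn": 0,"jaw": 0},{"xyz": [0.04,0,0],"turn": 0,"jaw": 0}]'

```text
clock: 7.27
position: [0.517, -0.0891, 0.0152]
ee_rot: [-2.208, -2.218, 0.009]
force: [0.2, -4.9, -1.2]
width: 0.999
```

Request:
arm_command --deltas '[{"xyz": [-1,0,0],"turn": 0,"jaw": 0},{"xyz": [-3,0,0],"turn": 0,"jaw": 0},{"xyz": [-4,0,-3],"turn": 0,"jaw": 120},{"xyz": [-4,0,-7],"turn": 0,"jaw": 255},{"xyz": [-4,0,-11],"turn": 0,"jaw": 255}]'

```text
clock: 7.68
position: [0.5171, -0.1304, 0.1256]
ee_rot: [-2.208, -2.214, 0.012]
force: [0.4, 0.1, -0.4]
width: 0.833
```

Run:
```python
from h import *
to((.539,.185,.15),0)
for n in ['scene','side']:
    d=dict(np.load(f'pics/a_{n}.npz'));P=pts(d);x,y,z=np.moveaxis(P,-1,0)
    for xx in (.515,.525,.535,.545,.555,.565):
        m=(abs(x-xx)<.004)&(y>.06)&(y<.22)&(z>.08)&(z<.11)
        b=np.arange(.06,.222,.006);print(n,xx,[ (round(1000*float(np.median(z[m&(y>=a)&(y<a+.006)])),1) if (m&(y>=a)&(y<a+.006)).any() else None) for a in b])
h=None
d=dict(np.load('pics/a_scene.npz'));cv2.imwrite('pics/zoom.png',cv2.resize(d['frame'][155:245,250:360,::-1],None,fx=6,fy=6,interpolation=cv2.INTER_CUBIC))
```

```text
t 7.68 pos [ 0.5171 -0.1304  0.1256] F [ 0.4  0.1 -0.4] yhead 0.16 tilt 0.94 w 0.833
delta cm [31.54  2.24 -2.33] turn 0.16
scene 0.515 [None, 92.2, 94.4, 93.3, 92.5, 90.8, 89.2, 89.0, 88.7, 88.6, 88.5, 90.9, 96.9, 97.0, 97.3, 97.3, 97.1, 97.2, 97.3, 97.3, 96.3, 97.0, 97.3, 98.2, 100.0, 100.2, None]
scene 0.525 [None, 94.8, 94.6, 92.7, 92.0, 91.0, 89.6, 88.9, 88.1, 88.7, 88.8, 94.2, 97.0, 97.3, 97.9, 97.2, 97.3, 97.4, 97.0, 97.6, 97.5, 97.5, 96.1, 97.6, 101.1, 100.8, None]
scene 0.535 [None, 91.8, 94.5, 93.8, 92.0, 90.7, 89.3, 89.4, 88.8, 88.7, 89.4, 95.4, 96.8, 96.6, 97.2, 96.6, 96.4, 96.6, 97.4, 97.5, 97.0, 96.9, 96.9, 97.8, 101.0, 101.2, None]
scene 0.545 [None, None, 94.4, 93.2, 92.3, 90.7, 89.7, 88.6, 89.5, 89.6, 89.0, 90.4, 96.8, 96.5, 96.7, 96.8, 97.5, 97.4, 97.6, 96.8, 96.8, 96.9, 97.0, 99.2, 100.7, 100.5, None]
scene 0.555 [None, 94.2, 94.3, 93.5, 91.7, 91.0, 90.0, 88.4, 89.1, 89.9, 89.2, 94.7, 96.8, 96.7, 97.0, 97.2, 96.5, 96.4, 97.2, 97.8, 96.9, 96.9, 97.4, 97.5, 101.5, 100.9, None]
scene 0.565 [None, 91.4, 94.6, 94.0, 92.1, 90.9, 91.5, 89.1, 88.7, None, 91.1, 97.0, 96.8, 
[... 444 characters left out ...]
e 0.535 [None, 88.2, 94.9, 94.6, 92.7, 91.5, 90.1, 90.2, 90.2, 90.3, 90.1, 95.3, 97.3, 98.3, 98.2, 98.4, 98.3, 98.8, 98.1, 98.1, 98.9, 98.5, 97.3, 99.6, 101.6, 101.7, None]
side 0.545 [None, 88.6, 94.2, 94.4, 92.9, 91.6, 90.8, 90.6, 89.4, 89.5, 89.5, 93.8, 97.7, 97.7, 97.4, 98.4, 98.1, 97.9, 97.9, 98.3, 98.4, 97.7, 97.3, 98.9, 101.4, 100.7, None]
side 0.555 [None, 87.6, 94.3, 94.2, 93.5, 92.2, 90.0, 90.4, 90.0, 90.0, 90.1, 95.0, 97.7, 98.4, 98.0, 98.8, 98.1, 97.4, 98.4, 97.7, 98.5, 98.5, 98.4, 99.1, 101.6, 102.4, None]
side 0.565 [None, 88.2, 95.1, 94.2, 92.6, 92.5, 90.1, 90.1, 90.0, 90.2, 90.0, 93.9, 98.3, 97.6, 97.7, 98.6, 97.8, 97.8, 97.2, 97.3, 98.2, 98.5, 98.0, 99.7, 101.8, 101.0, None]
```

View pics/zoom.png

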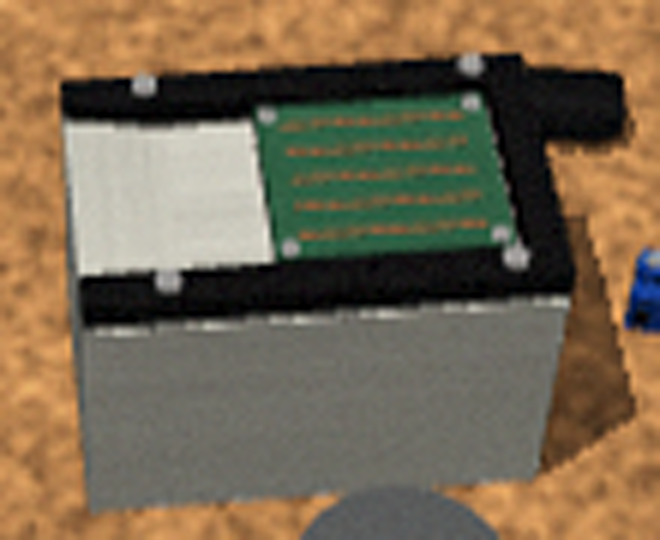

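Board: nose at y≈0.128, rear at ≈0.198, centre at about (0.539, 0.163), top at z=0.098. I'll go above its rear half with the jaws shut.

Request:
arm_command --deltas '[{"xyz": [3,0.4,-3],"turn": 0,"jaw": 255},{"xyz": [7,0.8,-4],"turn": 0,"jaw": 255},{"xyz": [11,1.2,-4],"turn": 0,"jaw": 255},{"xyz": [15,1.6,-4],"turn": 0,"jaw": 255},{"xyz": [19,2,-4],"turn": 0,"jaw": 255}]'

```text
clock: 8.1
position: [0.537, 0.0617, 0.1667]
ee_rot: [-2.207, -2.214, 0.01]
force: [1.3, 0.1, 0.2]
width: 0.47
```

```bash
python3 -c "
from h import *
to((.539,.179,.14),0)"
```

```text
t 8.1 pos [0.537  0.0617 0.1667] F [1.3 0.1 0.2] yhead 0.19 tilt 0.96 w 0.47
delta cm [11.71  0.28  2.74] turn 0.19
```

Request:
arm_command --deltas '[{"xyz": [4,0.1,0.5],"turn": 0,"jaw": 255},{"xyz": [8,0.2,1],"turn": 0.2,"jaw": 255},{"xyz": [11.7,0.3,2],"turn": 0.2,"jaw": 255},{"xyz": [11.7,0.3,2.7],"turn": 0.2,"jaw": 255},{"xyz": [11.7,0.3,2.7],"turn": 0.2,"jaw": 255}]'

```text
clock: 8.52
position: [0.5374, 0.1819, 0.1386]
ee_rot: [-2.203, -2.215, 0.014]
force: [-1.5, -0.7, 0.1]
width: 0.107
```

Request:
arm_command --deltas '[{"xyz": [0,0,0],"turn": 0,"jaw": 255},{"xyz": [0,0,0],"turn": 0,"jaw": 255},{"xyz": [0,0,0],"turn": 0,"jaw": 255}]'

```text
clock: 8.77
position: [0.5377, 0.1806, 0.139]
ee_rot: [-2.205, -2.213, 0.014]
force: [-0.9, 0.2, 0.1]
width: 0.004
```

```bash
python3 -c "
from h import *
to((.539,.179,.101),0)
snap('side','g');d=snap('scene','g');snap('wrist','g')
cv2.imwrite('pics/zoomg.png',cv2.resize(d['frame'][85:245,200:400,::-1],None,fx=3.7,fy=3.7,interpolation=cv2.INTER_CUBIC))
"
```

```text
t 8.77 pos [0.5377 0.1806 0.139 ] F [-0.9  0.2  0.1] yhead 0.22 tilt 1.14 w 0.004
delta cm [-0.18  0.2   3.79] turn 0.22
```

View pics/zoomg.png

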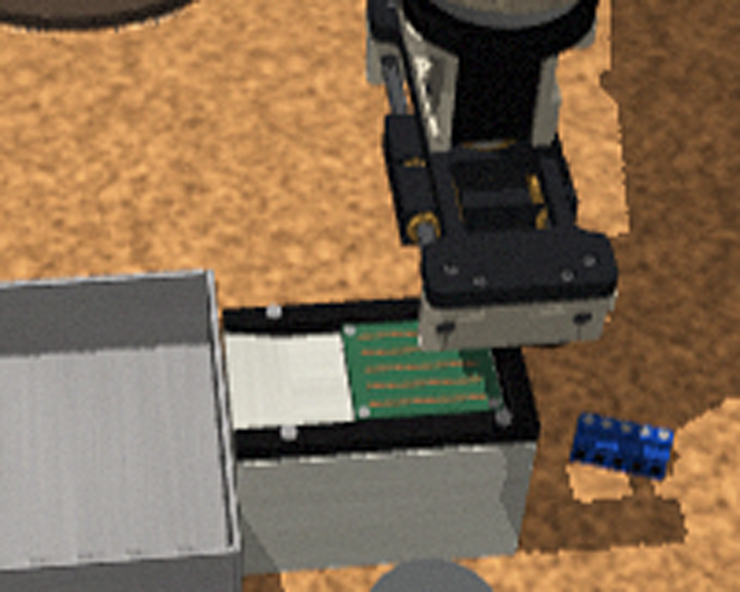

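View pics/g_wrist.png

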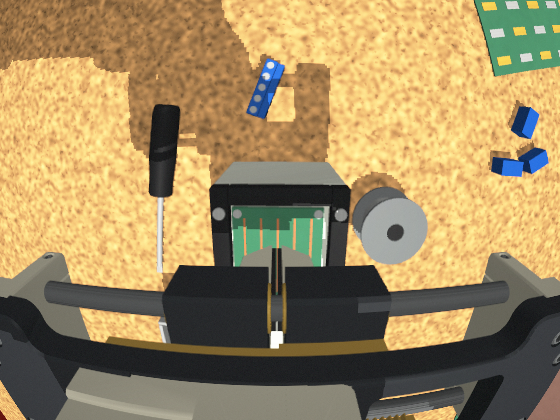

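The tray stands flush against the stand. The shut fingers are over the rear of the board and centred in the channel. Going down.

Request:
arm_command --deltas '[{"xyz": [-0.1,0.1,1.5],"turn": 0,"jaw": 255},{"xyz": [-0.1,0.1,3],"turn": 0,"jaw": 255},{"xyz": [-0.1,0.1,3.6],"turn": 0,"jaw": 255},{"xyz": [-0.1,0.1,3.7],"turn": 0,"jaw": 255},{"xyz": [-0.1,0.1,3.7],"turn": 0,"jaw": 255}]'

```text
clock: 9.33
position: [0.5381, 0.1799, 0.1021]
ee_rot: [-2.205, -2.213, 0.014]
force: [0.1, 0.4, 0.2]
width: 0.006
```

Request:
arm_command --deltas '[{"xyz": [0,0,0.05],"turn": 0,"jaw": 255},{"xyz": [0,0,0.1],"turn": 0,"jaw": 255},{"xyz": [0,0,0.15],"turn": 0,"jaw": 255}]'

```text
clock: 9.58
position: [0.5385, 0.18, 0.1012]
ee_rot: [-2.205, -2.213, 0.013]
force: [-0.6, 0.5, 0.5]
width: 0.004
```

Request:
arm_command --deltas '[{"xyz": [0,0,0.08],"turn": 0,"jaw": 255},{"xyz": [0,0,0.15],"turn": 0,"jaw": 255},{"xyz": [0,0,0.15],"turn": 0,"jaw": 255}]'

```text
clock: 9.83
position: [0.5384, 0.1801, 0.0997]
ee_rot: [-2.205, -2.213, 0.012]
force: [-0.8, 0.5, -0.7]
width: 0.01
```

Request:
arm_command --deltas '[{"xyz": [0,0,0.05],"turn": 0,"jaw": 255},{"xyz": [0,0,0.08],"turn": 0,"jaw": 255},{"xyz": [0,0,0.08],"turn": 0,"jaw": 255}]'

```text
clock: 10.08
position: [0.5384, 0.1801, 0.0989]
ee_rot: [-2.205, -2.213, 0.012]
force: [-0.8, -0.3, 0.1]
width: 0.004
```

Request:
arm_command --deltas '[{"xyz": [0,0,0.05],"turn": 0,"jaw": 255},{"xyz": [0,0,0.05],"turn": 0,"jaw": 255}]'

```text
clock: 10.25
position: [0.5384, 0.1801, 0.0985]
ee_rot: [-2.205, -2.213, 0.012]
force: [-0.4, 0.0, 2.3]
width: 0.003
```

Request:
arm_command --deltas '[{"xyz": [0,0,0.03],"turn": 0,"jaw": 255},{"xyz": [0,0,0.03],"turn": 0,"jaw": 255}]'

```text
clock: 10.42
position: [0.5385, 0.1801, 0.0984]
ee_rot: [-2.205, -2.213, 0.012]
force: [-1.5, 0.1, 3.9]
width: 0.007
```

Request:
arm_command --deltas '[{"xyz": [0,0,0.03],"turn": 0,"jaw": 255},{"xyz": [0,0,0.03],"turn": 0,"jaw": 255}]'

```text
clock: 10.58
position: [0.5385, 0.1801, 0.0984]
ee_rot: [-2.205, -2.213, 0.011]
force: [-2.1, 0.2, 5.1]
width: 0.005
```

Request:
arm_command --deltas '[{"xyz": [0,0,0.05],"turn": 0,"jaw": 255},{"xyz": [0,0,0.06],"turn": 0,"jaw": 255}]'

```text
clock: 10.75
position: [0.5387, 0.1802, 0.0984]
ee_rot: [-2.205, -2.213, 0.011]
force: [-2.7, 0.1, 10.1]
width: 0.005
```

Request:
arm_command --deltas '[{"xyz": [-0.1,0,0.06],"turn": 0,"jaw": 255},{"xyz": [-0.2,0,0.06],"turn": 0,"jaw": 255}]'

```text
clock: 10.92
position: [0.5393, 0.179, 0.0984]
ee_rot: [-2.204, -2.213, 0.008]
force: [-0.8, 1.7, 6.8]
width: 0.005
```

Request:
arm_command --deltas '[{"xyz": [-0.2,0,0.07],"turn": 0,"jaw": 255},{"xyz": [-0.4,0,0.07],"turn": 0,"jaw": 255},{"xyz": [-0.6,0,0.07],"turn": 0,"jaw": 255},{"xyz": [-0.8,0,0.07],"turn": 0,"jaw": 255},{"xyz": [-1.0,0,0.07],"turn": 0,"jaw": 255}]'

```text
clock: 11.33
position: [0.5403, 0.1698, 0.0984]
ee_rot: [-2.204, -2.214, 0.004]
force: [0.0, 1.2, 7.4]
width: 0.012
```

```bash
cat > b.py <<'E'
from h import *
import sys
to((.539,.08,.1),0)
for n in ['scene','side']:
    d=snap(n,sys.argv[1]);P=pts(d);x,y,z=np.moveaxis(P,-1,0);h=cv2.cvtColor(d['frame'],cv2.COLOR_RGB2HSV)
    m=(h[...,0]>40)&(h[...,0]<90)&(h[...,1]>80)&(z>.03)&(z<.13)&(x>.4)&(x<.65)&(y>-.15)&(y<.23)
    q=P[m]
    if len(q)>20: print(n,len(q),'ymin/max',np.percentile(q[:,1],[1,99]).round(4),'x',np.percentile(q[:,0],[1,99]).round(4),'z',np.percentile(q[:,2],[2,50,98]).round(4))
E
python3 b.py i
```

```text
t 11.33 pos [0.5403 0.1698 0.0984] F [0.  1.2 7.4] yhead 0.25 tilt 1.0 w 0.012
delta cm [-8.97 -0.17 -0.26] turn 0.25
scene 313 ymin/max [0.0796 0.1928] x [0.5041 0.5843] z [0.0935 0.0969 0.101 ]
side 287 ymin/max [0.1177 0.1807] x [0.5123 0.5693] z [0.0962 0.0981 0.0999]
```

The board travels with the finger: its nose is at y≈0.118, about 10 mm further on. Continuing.

Request:
arm_command --deltas '[{"xyz": [-0.3,-0.05,0.08],"turn": 0,"jaw": 255},{"xyz": [-0.6,-0.05,0.08],"turn": 0,"jaw": 255},{"xyz": [-0.9,-0.05,0.08],"turn": 0,"jaw": 255},{"xyz": [-1.2,-0.05,0.08],"turn": 0,"jaw": 255},{"xyz": [-1.5,-0.05,0.08],"turn": 0,"jaw": 255}]'

```text
clock: 11.85
position: [0.541, 0.1552, 0.0984]
ee_rot: [-2.205, -2.215, -0.0]
force: [0.6, 3.4, 8.2]
width: 0.005
```

Request:
arm_command --deltas '[{"xyz": [-0.2,-0.05,0.08],"turn": 0,"jaw": 255},{"xyz": [-0.4,-0.05,0.07],"turn": 0,"jaw": 255},{"xyz": [-0.6,-0.05,0.06],"turn": 0,"jaw": 255},{"xyz": [-0.8,-0.05,0.05],"turn": 0,"jaw": 255}]'

```text
clock: 12.18
position: [0.5416, 0.1483, 0.0986]
ee_rot: [-2.204, -2.216, -0.005]
force: [-0.2, 3.2, 8.4]
width: 0.004
```

```bash
python3 b.py j
```

```text
t 12.18 pos [0.5416 0.1483 0.0986] F [-0.2  3.2  8.4] yhead 0.3 tilt 0.95 w 0.004
delta cm [-6.83 -0.29 -0.23] turn 0.3
scene 280 ymin/max [0.0794 0.21  ] x [0.504  0.5846] z [0.0932 0.0977 0.1015]
side 328 ymin/max [0.0966 0.1564] x [0.5138 0.5732] z [0.0948 0.0986 0.1019]
```

Request:
arm_command --deltas '[{"xyz": [-0.2,-0.1,0.08],"turn": 0,"jaw": 255},{"xyz": [-0.4,-0.1,0.07],"turn": 0,"jaw": 255},{"xyz": [-0.6,-0.1,0.06],"turn": 0,"jaw": 255},{"xyz": [-0.8,-0.1,0.05],"turn": 0,"jaw": 255}]'

```text
clock: 12.62
position: [0.5419, 0.1412, 0.0991]
ee_rot: [-2.204, -2.216, -0.01]
force: [-0.1, 4.5, 9.8]
width: 0.002
```

Request:
arm_command --deltas '[{"xyz": [-0.2,-0.1,0.08],"turn": 0,"jaw": 255},{"xyz": [-0.4,-0.1,0.07],"turn": 0,"jaw": 255},{"xyz": [-0.6,-0.1,0.06],"turn": 0,"jaw": 255},{"xyz": [-0.8,-0.1,0.05],"turn": 0,"jaw": 255}]'

```text
clock: 12.95
position: [0.5423, 0.1347, 0.0996]
ee_rot: [-2.203, -2.218, -0.015]
force: [-0.5, 3.9, 9.4]
width: 0.003
```

```bash
python3 b.py k
```

```text
t 12.95 pos [0.5423 0.1347 0.0996] F [-0.5  3.9  9.4] yhead 0.38 tilt 1.03 w 0.003
delta cm [-5.46 -0.37 -0.14] turn 0.38
scene 260 ymin/max [0.0841 0.2095] x [0.5032 0.5849] z [0.0938 0.0999 0.1019]
side 332 ymin/max [0.0828 0.1439] x [0.5146 0.5737] z [0.0974 0.1004 0.1029]
```

Request:
arm_command --deltas '[{"xyz": [-0.2,-0.15,0.08],"turn": 0,"jaw": 255},{"xyz": [-0.4,-0.15,0.07],"turn": 0,"jaw": 255},{"xyz": [-0.6,-0.2,0.06],"turn": 0,"jaw": 255},{"xyz": [-0.8,-0.2,0.05],"turn": 0,"jaw": 255},{"xyz": [-1.0,-0.2,0.04],"turn": 0,"jaw": 255}]'

```text
clock: 13.47
position: [0.5419, 0.1257, 0.1003]
ee_rot: [-2.203, -2.219, -0.021]
force: [-0.5, 3.8, 11.2]
width: 0.005
```

Request:
arm_command --deltas '[{"xyz": [-0.2,-0.15,0.08],"turn": 0,"jaw": 255},{"xyz": [-0.4,-0.15,0.07],"turn": 0,"jaw": 255},{"xyz": [-0.6,-0.2,0.06],"turn": 0,"jaw": 255},{"xyz": [-0.8,-0.2,0.05],"turn": 0,"jaw": 255},{"xyz": [-1.0,-0.2,0.04],"turn": 0,"jaw": 255}]'

```text
clock: 13.88
position: [0.5413, 0.1169, 0.1007]
ee_rot: [-2.203, -2.22, -0.026]
force: [0.3, 3.5, 10.4]
width: 0.002
```

```bash
python3 b.py l
```

```text
t 13.88 pos [0.5413 0.1169 0.1007] F [ 0.3  3.5 10.4] yhead 0.45 tilt 1.24 w 0.002
delta cm [-3.69 -0.26 -0.01] turn 0.45
scene 247 ymin/max [0.0665 0.2081] x [0.5014 0.5846] z [0.0942 0.1022 0.1049]
side 347 ymin/max [0.0654 0.1276] x [0.5132 0.5731] z [0.0958 0.1024 0.1055]
```

View pics/l_scene.png

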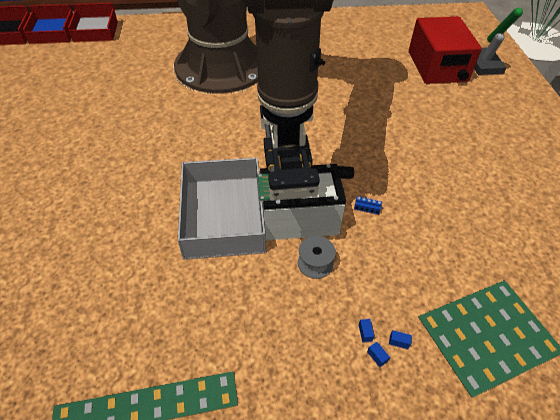

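The nose is over the lip (y≈0.065) and the board's centre is at y≈0.100. The finger has not slipped. Continuing.

Request:
arm_command --deltas '[{"xyz": [-0.2,-0.1,0.08],"turn": 0,"jaw": 255},{"xyz": [-0.4,-0.15,0.07],"turn": 0,"jaw": 255},{"xyz": [-0.6,-0.15,0.06],"turn": 0,"jaw": 255},{"xyz": [-0.8,-0.15,0.05],"turn": 0,"jaw": 255},{"xyz": [-1.0,-0.15,0.05],"turn": 0,"jaw": 255}]'

```text
clock: 14.4
position: [0.5413, 0.1076, 0.1011]
ee_rot: [-2.203, -2.221, -0.031]
force: [-0.1, 4.1, 11.6]
width: 0.006
```

Request:
arm_command --deltas '[{"xyz": [-0.2,-0.1,0.08],"turn": 0,"jaw": 255},{"xyz": [-0.4,-0.15,0.07],"turn": 0,"jaw": 255},{"xyz": [-0.6,-0.15,0.06],"turn": 0,"jaw": 255},{"xyz": [-0.8,-0.15,0.05],"turn": 0,"jaw": 255},{"xyz": [-1.0,-0.15,0.04],"turn": 0,"jaw": 255}]'

```text
clock: 14.82
position: [0.5414, 0.0991, 0.1017]
ee_rot: [-2.203, -2.223, -0.037]
force: [0.2, 3.7, 10.8]
width: 0.005
```

```bash
python3 b.py m
```

```text
t 14.82 pos [0.5414 0.0991 0.1017] F [ 0.2  3.7 10.8] yhead 0.51 tilt 1.52 w 0.005
delta cm [-1.91 -0.26  0.12] turn 0.51
scene 240 ymin/max [0.0488 0.2057] x [0.4988 0.5847] z [0.0939 0.1043 0.107 ]
side 342 ymin/max [0.0471 0.1093] x [0.5134 0.5732] z [0.0968 0.1038 0.1082]
```

Request:
arm_command --deltas '[{"xyz": [-0.2,-0.1,0.08],"turn": 0,"jaw": 255},{"xyz": [-0.4,-0.15,0.06],"turn": 0,"jaw": 255},{"xyz": [-0.6,-0.15,0.05],"turn": 0,"jaw": 255},{"xyz": [-0.8,-0.15,0.04],"turn": 0,"jaw": 255},{"xyz": [-1.0,-0.15,0.03],"turn": 0,"jaw": 255}]'

```text
clock: 15.33
position: [0.5417, 0.0904, 0.1025]
ee_rot: [-2.202, -2.224, -0.043]
force: [-0.2, 5.5, 12.4]
width: 0.003
```

Request:
arm_command --deltas '[{"xyz": [-0.2,-0.1,0.07],"turn": 0,"jaw": 255},{"xyz": [-0.4,-0.15,0.05],"turn": 0,"jaw": 255},{"xyz": [-0.6,-0.15,0.04],"turn": 0,"jaw": 255},{"xyz": [-0.8,-0.15,0.02],"turn": 0,"jaw": 255}]'

```text
clock: 15.67
position: [0.542, 0.0845, 0.1035]
ee_rot: [-2.201, -2.226, -0.05]
force: [-0.2, 6.2, 15.5]
width: 0.003
```

```bash
python3 b.py n
```

```text
t 15.67 pos [0.542  0.0845 0.1035] F [-0.2  6.2 15.5] yhead 0.64 tilt 1.95 w 0.003
delta cm [-0.46 -0.31  0.33] turn 0.64
scene 220 ymin/max [0.0345 0.2073] x [0.497 0.585] z [0.0938 0.1058 0.1093]
side 366 ymin/max [0.0334 0.0973] x [0.5135 0.5742] z [0.1    0.1055 0.1085]
```

View pics/n_scene.png

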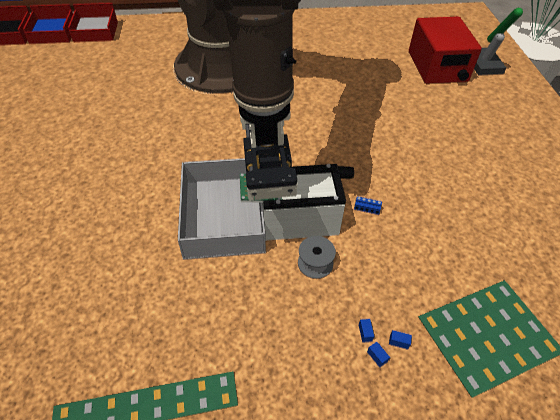

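Request:
arm_command --deltas '[{"xyz": [-0.2,-0.1,0.05],"turn": 0,"jaw": 255},{"xyz": [-0.4,-0.1,0.02],"turn": 0,"jaw": 255},{"xyz": [-0.5,-0.1,0.0],"turn": 0,"jaw": 255}]'

```text
clock: 16.02
position: [0.5422, 0.0797, 0.1044]
ee_rot: [-2.201, -2.226, -0.054]
force: [1.0, 1.4, 5.8]
width: 0.004
```

```bash
python3 b.py o
```

```text
t 16.02 pos [0.5422 0.0797 0.1044] F [1.  1.4 5.8] yhead 0.63 tilt 2.07 w 0.004
delta cm [ 0.02 -0.32  0.43] turn 0.63
scene 231 ymin/max [0.0296 0.2078] x [0.4968 0.5851] z [0.0932 0.1014 0.1041]
side 406 ymin/max [0.0279 0.0897] x [0.5135 0.5742] z [0.1008 0.1034 0.1055]
```

The centre is now about 8 mm past the lip. Lifting to let it tip.

Request:
arm_command --deltas '[{"xyz": [0,0,-1],"turn": 0,"jaw": 255},{"xyz": [0,0,-4],"turn": 0,"jaw": 255},{"xyz": [0,0,-7],"turn": 0,"jaw": 255},{"xyz": [3,0,-10],"turn": 0,"jaw": 255},{"xyz": [6,0,-11],"turn": 0,"jaw": 255}]'

```text
clock: 16.53
position: [0.5416, 0.1341, 0.2208]
ee_rot: [-2.21, -2.222, -0.061]
force: [1.9, 1.0, -0.6]
width: 0.005
```

Request:
arm_command --deltas '[{"xyz": [4,0,0],"turn": 0,"jaw": 255},{"xyz": [8,0,0],"turn": 0,"jaw": 255},{"xyz": [12,0,0],"turn": 0,"jaw": 255},{"xyz": [12,0,0],"turn": 0,"jaw": 255}]'

```text
clock: 16.87
position: [0.539, 0.2644, 0.2248]
ee_rot: [-2.196, -2.232, -0.065]
force: [-0.8, 1.3, -0.2]
width: 0.005
```

```bash
python3 b.py p; python3 m.py q
```

```text
t 16.87 pos [0.539  0.2644 0.2248] F [-0.8  1.3 -0.2] yhead 0.91 tilt 2.44 w 0.005
delta cm [-18.88  -0.57  11.8 ] turn 0.91
scene 46 ymin/max [0.081  0.2115] x [0.4978 0.5845] z [0.0924 0.0969 0.1007]
t 16.97 pos [0.5403 0.2561 0.2247] F [ 0.9 -1.6  0.2] yhead 0.51 tilt 2.24 w 0.004
delta cm [-36.22  -2.3   19.08] turn 0.51
side rim [212, 235, 116, 90, 1106] [517.5  -3.5] [190.  153.6] 0.1 ymax 0.0717
side wall [215, 240, 110, 80, 1334] [ 5.177e+02 -2.000e-01] [182.9 138.6] 0.2 ymax 0.0683
side wall [266, 261, 36, 37, 477] [549.1   9.9] [59.4 69.9] 2.6 ymax 0.0434
side wall [218, 307, 109, 28, 996] [517.2 -78.7] [186.8   3.5] 0.4 ymax -0.0779
scene rim [178, 158, 102, 85, 917] [517.3  10.1] [193.2 177.3] 0.1 ymax 0.0894
scene wall [181, 162, 76, 77, 1178] [510.1  -4.1] [174.9 142.5] 0.0 ymax 0.0637
scene wall [179, 223, 101, 33, 1247] [608.4  13.1] [ 29.9 179.1] 10.5 ymax 0.0972
```

View pics/q_scene.png

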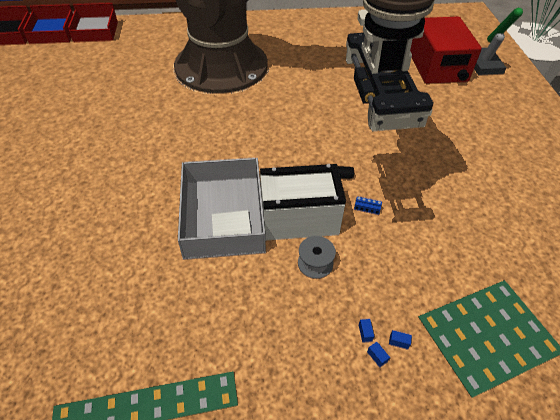

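View pics/q_side.png

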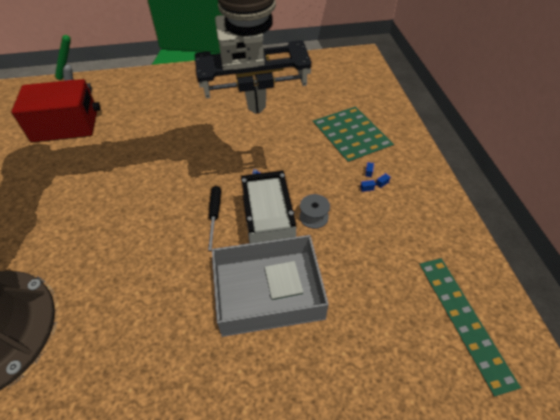

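The board lies flat in the tray, plate side up, centred at about (0.549, 0.010). The tray is square against the stand. I'll let everything settle, check again and hand in.

Request:
arm_command --deltas '[{"xyz": [0,0,0],"turn": 0,"jaw": 255},{"xyz": [0,0,0],"turn": 0,"jaw": 255},{"xyz": [0,0,0],"turn": 0,"jaw": 255},{"xyz": [0,0,0],"turn": 0,"jaw": 255},{"xyz": [0,0,0],"turn": 0,"jaw": 255}]'

```text
clock: 17.48
position: [0.5411, 0.2523, 0.2249]
ee_rot: [-2.213, -2.221, -0.06]
force: [0.0, -0.5, 0.7]
width: 0.003
```

```bash
python3 m.py r | grep side
python3 - <<'E'
from h import *
from cell import sign_off
d=dict(np.load('pics/r_side.npz'));P=pts(d);q=P[265:295,270:298].reshape(-1,3);print('board z',np.nanmedian(q,0))
for n in 'ar':
    d=dict(np.load(f'pics/{n}_scene.npz'));P=pts(d);x,y,z=np.moveaxis(P,-1,0)
    m=(x>.6)&(x<.69)&(y>.12)&(y<.2)&(z>.036)&(z<.045);print('spool',n,np.nanmean(P[m],0).round(4))
    m=(x>.49)&(x<.56)&(y>.24)&(y<.32)&(z>.01)&(z<.03);print('term',n,np.nanmean(P[m],0).round(4))
print(sign_off())
E
```

```text
side rim [212, 235, 116, 89, 1091] [517.5  -3.8] [190.  153.5] 0.2 ymax 0.0718
side wall [215, 239, 110, 81, 1342] [5.177e+02 2.000e-01] [183.2 137.8] 0.1 ymax 0.0685
side wall [265, 261, 37, 38, 516] [549.2   9.9] [59.8 71. ] 2.7 ymax 0.0441
side wall [218, 308, 109, 26, 1001] [517.2 -79. ] [186.9   3.1] 0.3 ymax -0.078
board z [0.54999894 0.00867157 0.01199288]
spool a [0.6426 0.1589 0.0389]
term a [0.5281 0.2785 0.0188]
spool r [0.6426 0.1589 0.0389]
term r [0.528  0.2784 0.0188]
the job is handed in; nothing more can be done
None
```

The board is in the scrap tray and the job is handed in at about 17.6 s on the robot's clock; the hand-in reports no verdict.

- **Tray:** I pushed it with both open fingers until it stood square against the stand's front. The sampled push force stayed at about 5 N or less. Contact with the stand was only just felt. The last images put its wall within about 1 mm of the stand's front and its angle under 0.5°.
- **Board:** I slid it along the channel and over the lip under the closed fingertips. The pressing force was mostly 7 to 12 N, with 15.5 N the highest reading. I let go with its centre about 8 mm past the lip. It tipped off and turned over.
- **Last checks:** The board lies flat on the tray floor with its plate side up. Its top is 12 mm above the table and its centre about 60 mm inside the tray's wall. It had not moved between two checks about 0.5 s apart. The arm was clear of everything.
- **Bystanders:** The spool and terminal block measured the same as at the start, within 0.1 mm. I checked the screwdriver only by eye, and it looked undisturbed.
- **Limits of the checks:** I read forces only at the end of each move, so a brief higher value in between would not have shown. No check failed. The board drifted sideways by up to about 4 mm in the images as it slid, still within the 10 mm allowed.

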